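# Serve the round guest soap with the tongs

### The job

Pick up the steel tongs from the vanity, close them on the round soap on the wooden riser and lift it off, without touching that soap with the gripper and without disturbing anything else. Carry it to the round soap dish and finish there still holding the tongs with the soap pinched in their jaws, still, about 10 cm above the middle of the dish: do not put anything down.

Things in the scene. Friction and masses are not known exactly. Their poses are not given: they have to be found in the camera images.
- tongs: Steel spring tongs, 189 mm long, 22 mm high, 80 g, lying on their side on the vanity, jaws spread horizontally; +x from the rounded rear end to the jaws, z up, y across. Origin: underside of the rear post (radius 11 mm) at the tongs' rear, the hinge centre of both arms, which move equally. Each finger feels a spring push of 4.5 N relaxed, 6 N at 40 mm, 8.5 N at 30 mm over the thumb plates.
- tongs_left: Arm of the tongs on their +y side; same origin as the tongs, turning with the arm (0 to 0.2 rad inward). Its flat thumb plate (22 mm high) reaches from x = 70 to 110 mm, its flat jaw from x = 150 to 178 mm.
- tongs_right: Arm of the tongs on their -y side, the mirror image of the left one; same origin as the tongs, turning with the arm.
- tongs_grip (a point): Point midway between the thumb plates, 90 mm ahead of the tongs' origin, 11 mm above their underside. The plates measure 46 mm over their outsides here when relaxed. Gripped at about 40 mm the tongs can be carried part-closed; they reopen when the grip widens.
- tongs_tip (a point): Point midway between the jaws, 164 mm ahead of the tongs' origin, 11 mm above their underside. The jaws are 64 mm apart inside and 71 mm over all when relaxed, 53 mm inside with the thumb plates gripped at 40 mm, and meet a 34 mm wide item with the plates at about 30 mm.
- soap_round: The soap to serve: cream-coloured upright round drum with a slightly domed top, 34 mm in diameter, 30 mm high, about 30 g. Origin at the centre of its underside.
- soap_square: Another cream soap, square block 32 x 32 x 28 mm high. Origin at the centre of its underside. To be left alone.
- soap_bar: Another cream soap, oblong bar 58 x 30 x 22 mm high, long along its x. Origin at the centre of its underside. To be left alone.
- riser: Fixed low board of brown wood, 100 mm (x) by 270 mm (y) by 30 mm high; origin at the centre of its underside. The three soaps stand on it in a row along its y, 85 mm apart, in any order, the middle one near its centre.
- dish: Fixed empty round white soap dish, 120 mm in diameter, 20 mm high. Origin at the centre of its underside.
- tumbler: Pale blue glass tumbler, 70 mm in diameter, 90 mm high. Origin at the centre of its underside. To be left alone.
- pusher: Steel cuticle pusher, 155 mm long along x, 9 mm wide, 5 mm high, lying flat. Origin under its middle. To be left alone.
- hairbrush: Round wooden hairbrush lying along y, 225 mm long, 44 mm high; bristle end from its origin to y = +90 mm, handle to y = -135 mm. Origin on its underside. To be left alone.
- canister: White ceramic canister with lid, 94 mm in diameter, 123 mm high. Origin at the centre of its underside. To be left alone.
- perfume: Amber glass jar with steel cap, 52 mm in diameter, 100 mm high. Origin at the centre of its underside. To be left alone.
Mind the look-alikes: they are no part of the job. What is shaped like the soap_round but black, blue or pink is not meant.

How it is judged:
By the outcome, as a careful person would: the job done as asked, in the order asked, and still so for the second after the job is handed in, while the arm keeps its last pose, push and grip.
It also fails if it takes over 48 s, if anything falls off the work surface, if the arm or the gripper's body presses on something with over 40 N, if the wrist force passes 120 N, or if a joint passes its speed limit or range.

### The arm

A 7-joint arm with a two-finger parallel gripper is mounted at the origin on the work surface. World frame = base frame: x ahead of the robot, y to its left, z up, the work surface at z = 0. Lengths are in m, angles in degrees, forces in N, time in s.
With the tool pointing down it reaches from about 0.425 to 0.875 m from the base axis. Payload 4.7 kg.
Tool frame: the origin (TCP) lies on the centre line of the jaws, within the pads' length; the fingertips stand 14 mm ahead of it and the grasp point (between the pads) lies 5 mm behind it; z points along the fingers, y is the line along which they close (so a half turn about z gives the same grasp; the last joint's range is limited). The gripper opens to 87 mm and grips with 3 to 60 N. Pads are 19 mm wide; open, the fingers measure 117 mm over their backs; the gripper's body (75 mm by 190 mm) begins 51 mm behind the grasp point.
Start: joints at [75.178, 18.392, -4.016, 83.108, 1.295, 78.541, -3.26], TCP at [0.175, -0.626, 0.237] pointing down, gripper open.
Joint ranges: [-163.93, 163.93], [-17.29, 119.83], [-79.2, 71.16], [3.27, 140.29], [-89.18, 269.18], [5.43, 117.66], [-154.24, 154.24]. Speed limits (degrees/s): [147.25, 147.25, 180, 180, 180, 180, 180].

### API

Orientations are given as [roll, pitch, yaw] about the fixed x, y, z axes, in that order (R = Rz(yaw) Ry(pitch) Rx(roll)).
In Python, from cell import env gives the robot as it stands.
- The arm moves only by the tool jog_arm, never from a script. Its argument "motion" is a list that holds one entry, the list of rows, each a list of 7 numbers: the shift along the tool's x, y, z in units of 0.1 m (1.0 is 0.1 m), then the turn, a rotation vector about the tool's x, y, z in units of 180 degrees (1.0 is 180 degrees), then the closure, from 0 (fully open) to 1 (shut). A call has 1 to 5 rows; each row is the pose to reach, as a shift and turn from the pose commanded when the call began, along the tool's axes at that moment, turning the shorter way round; what a row does not reach only later rows make up. A row lasts 1/10 s, in which the tool goes at most 50 mm and 8.59 degrees, less where a joint would pass 70% of its speed; a pose out of reach is approached as far as the arm can. A call with a number of a shift or a turn outside -1 to 1 is refused whole. A call with a gripper value outside its range is refused whole. The fingers move at their own pace and stop on an object; "grip_force" is the grip in N (left out, the last holds). Time passes only in rows, so rows that repeat a pose let the fingers close. It gives the time, the measured TCP pose, the force, the opening and the grip force at its end, in the units of the state.
- env.get_obs(): the state, without advancing time (a new reading comes with each control period).
- env.read_camera(name): name is "side" or "top"; returns (picture, depth): 480x640x3 uint8, red, green, blue; 480x640 float32, m along the optical axis (not along the pixel's ray), 0 where there is no reading.
- env.camera_info(name): a dict with "camera_matrix" (3x3 intrinsics, pixels), "origin" and "orientation" of the camera in the world. Camera axes: x right, y down, z forward; pixel columns grow to the right and rows downward; lengths in m; the calibration is good to about 2 mm. A picture is of the moment at which its call begins. camera_info takes no time and is no camera call.
- env.sign_off(): hands the job in; it is judged then, once.
The state is a dict: "time_s": time; "qpos": joint angles; "joint_velocities": joint speeds; "effort": joint torques, N m; "tool_pos": TCP position; "tool_rot": TCP orientation; "force": force on the tool from outside, world axes, zero at the start; "wrist_torque": the same for the moment, N m; "grip_width": finger opening in m; "grasp_force": force on a finger pad.
Only numpy, scipy, OpenCV 4.12 (cv2) and the standard library are available. Lean on these libraries where they do the work, as an engineer would, in place of code of your own. Each camera call takes 0.05 s, during which the arm holds its last target. There are 200 camera calls.

## Working session

There is one attempt and no reset: what is moved stays moved. The work goes in short steps, Python scripts to look and compute and a tool call to move; the robot and the scene stay as the last step left them, time stands still between calls to the robot, and variables do not carry over. Pictures are saved under pics/ and viewed, at most 12 in all, crops included, and the job is handed in when it is done.

Besides the shell and the picture viewer there is one more tool, called after "Call:" as name(argument=value, ...), one argument or row to a line, values as JSON. jog_arm: Moves the arm, as the interface text tells. Shifts and turns lie within -1 to 1; 1 stands for 0.1 m of shift or 180 degrees of turn. Its arguments: {"type":"object","properties":{"motion":{"type":"array","items":{"type":"array","items":{"type":"array","items":{"type":"number"}}}},"grip_force":{"type":"number"}},"required":["motion"]}

```bash
mkdir -p pics; cat > h.py <<'E'
import numpy as np, cv2
from scipy.spatial.transform import Rotation as R
from cell import env
def snap(n):
    p,d=env.read_camera(n); np.savez(f'pics/{n}.npz',p=p,d=d); return p,d
def save(p,f): cv2.imwrite('pics/'+f,p[:,:,::-1])
def cam(n):
    i=env.camera_info(n); o=np.array(i['orientation'],float)
    M=o if o.shape==(3,3) else R.from_euler('xyz',o,degrees=True).as_matrix()
    return np.array(i['camera_matrix']),np.array(i['origin']),M
def cloud(n,d):
    K,o,M=cam(n); v,u=np.mgrid[:480,:640]
    c=np.stack([(u-K[0,2])/K[0,0]*d,(v-K[1,2])/K[1,1]*d,d],-1)
    return c@M.T+o
E
python3 - <<'E'
from h import *
for n in('top','side'):
    p,d=snap(n); save(p,n+'0.png'); print(env.camera_info(n))
print(env.get_obs())
E
```

```text
{'camera_matrix': array([[493.71205067,   0.        , 318.48125433],
       [  0.        , 493.71205067, 244.08843764],
       [  0.        ,   0.        ,   1.        ]]), 'origin': array([0.43911053, 0.00887096, 1.22909208]), 'orientation': array([-174.12993237,    1.61466546,  -90.27433021])}
{'camera_matrix': array([[614.0319108 ,   0.        , 310.58053274],
       [  0.        , 614.0319108 , 238.44784933],
       [  0.        ,   0.        ,   1.        ]]), 'origin': array([ 0.32623966, -0.71691559,  0.9837735 ]), 'orientation': array([-140.69687778,    0.7834268 ,  -20.12761866])}
{'time_s': 0.1, 'qpos': array([75.17776128, 18.43492925, -4.01536293, 83.1684906 ,  1.2951449 ,
       78.53938308, -3.26134314]), 'joint_velocities': array([ 0.10253963, -0.10920268,  0.11619364, -0.12891251, -0.01535082,
        0.0813494 , -0.00897957]), 'effort': array([-1.29988011e-04, -4.92571986e+01, -4.05998155e-01, -3.13397276e+01,
       -6.42851670e-02,  3.95404233e-02,  7.57602902e-05]), 'tool_pos': array([ 0.1749524 , -0.62552772,  0.23556443]), 'tool_rot': array([-1.79902435e+02,  5.60362027e-03,  1.56303767e+01]), 'force': array([0.27436562, 0.3904715 , 0.35026302]), 'wrist_torque': array([-0.00987332,  0.07446179,  0.00989195]), 'grasp_force': 0.0, 'grip_width': 0.08716249853278818}
```

View pics/top0.png

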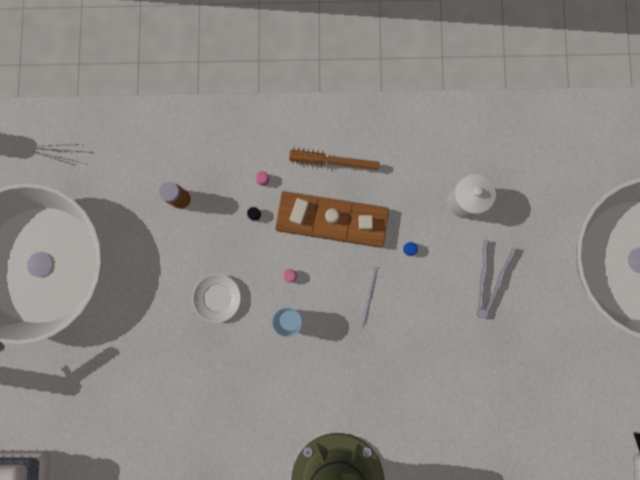

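View pics/side0.png

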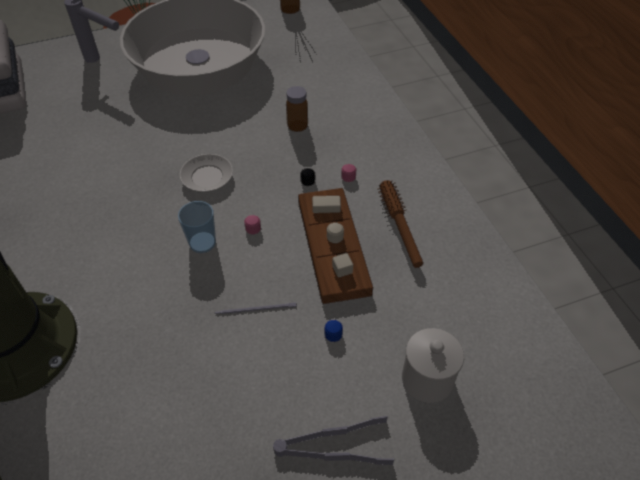

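Top view: tongs with the rear post near (482,313) and jaws near (486,241) and (515,250). Candidates for the round soap: cream drum (332,215), bar (299,211), square (365,222), black (254,214), pink (263,178) and (290,275), blue (411,249). I choose the cream drum at (332,215). The dish is at (217,298). Next I measure and check with a close crop.

```bash
python3 - <<'E'
from h import *
T=np.load('pics/top.npz'); p,d=T['p'],T['d']; S=np.load('pics/side.npz')
a=cv2.resize(p[180:260,265:395],None,fx=6,fy=6,interpolation=2)[:300,:780]
b=cv2.resize(p[230:325,460:530],None,fx=4,fy=4,interpolation=2)
c=cv2.resize(S['p'][405:475,265:405],None,fx=3,fy=3,interpolation=2)
W=np.zeros((600,800,3),np.uint8); 
a=cv2.resize(p[185:250,270:395],None,fx=3,fy=3,interpolation=2); W[:195,:375]=a
W[200:580,:280]=b; W[200:410,300:720]=c
a=cv2.resize(S['p'][180:305,290:380],None,fx=1.5,fy=1.5,interpolation=2); W[:188,400:535]=a[:188]
save(W,'crop1.png')
C=cloud('top',d)
for nm,(u,v) in dict(soap=(332,215),dish=(217,298),tum=(287,322),rear=(482,313),table=(430,320),can=(477,192),sq=(365,222),bar=(299,211)).items(): print(nm,C[v,u].round(4))
def blob(C,x0,x1,y0,y1,z0,z1):
    m=(C[...,0]>x0)&(C[...,0]<x1)&(C[...,1]>y0)&(C[...,1]<y1)&(C[...,2]>z0)&(C[...,2]<z1); return m
# soap tops
s=C[215,332]
Cs=cloud('side',S['d'])
for n,c in(('top',C),('side',Cs)):
    m=blob(c,s[0]-.035,s[0]+.035,s[1]-.035,s[1]+.035,.045,.075); q=c[m]; print(n,'soap',m.sum(),q.mean(0).round(4),q.min(0).round(4),q.max(0).round(4))
    r=C[313,482]
    m=blob(c,r[0]-.06,r[0]+.25,r[1]-.13,r[1]+.08,.012,.035); q=c[m]; print(n,'tongs',m.sum(),q.min(0).round(4),q.max(0).round(4))
    e=C[298,217]
    m=blob(c,e[0]-.09,e[0]+.09,e[1]-.09,e[1]+.09,.012,.03); q=c[m]; print(n,'dish',m.sum(),((q.min(0)+q.max(0))/2).round(4),np.ptp(q,0).round(4))
    m=blob(c,s[0]-.12,s[0]+.12,s[1]-.18,s[1]+.18,.022,.04); q=c[m][:,:2]; print(n,'riser',cv2.minAreaRect(q.astype(np.float32)))
E
```

```text
soap [0.6287 0.0085 0.0632]
dish [0.4327 0.2949 0.0061]
tum [0.3733 0.1211 0.0054]
rear [ 0.394  -0.3497  0.0223]
table [ 0.377  -0.2284  0.0053]
can [ 0.6683 -0.3187  0.124 ]
sq [ 0.6123 -0.0704  0.0552]
bar [0.6415 0.0884 0.0496]
top soap 156 [0.6281 0.0092 0.0581] [ 0.6124 -0.0059  0.0467] [0.6452 0.0254 0.0653]
top tongs 436 [ 0.3818 -0.435   0.0121] [ 0.6436 -0.2876  0.0348]
top dish 791 [0.433  0.2952 0.019 ] [0.117  0.1178 0.0139]
top riser ((0.6265741586685181, 0.013096153736114502), (0.4027736485004425, 0.1319258064031601), 72.84527587890625)
side soap 219 [0.6275 0.0027 0.056 ] [ 0.6119 -0.0105  0.0451] [0.6455 0.0233 0.0641]
side tongs 1141 [ 0.3819 -0.4382  0.012 ] [ 0.644  -0.2988  0.035 ]
side dish 609 [0.4325 0.2933 0.0177] [0.1175 0.12   0.0114]
side riser ((0.6445549726486206, 0.008362546563148499), (0.3598552644252777, 0.20824936032295227), 89.88447570800781)
```

View pics/crop1.png

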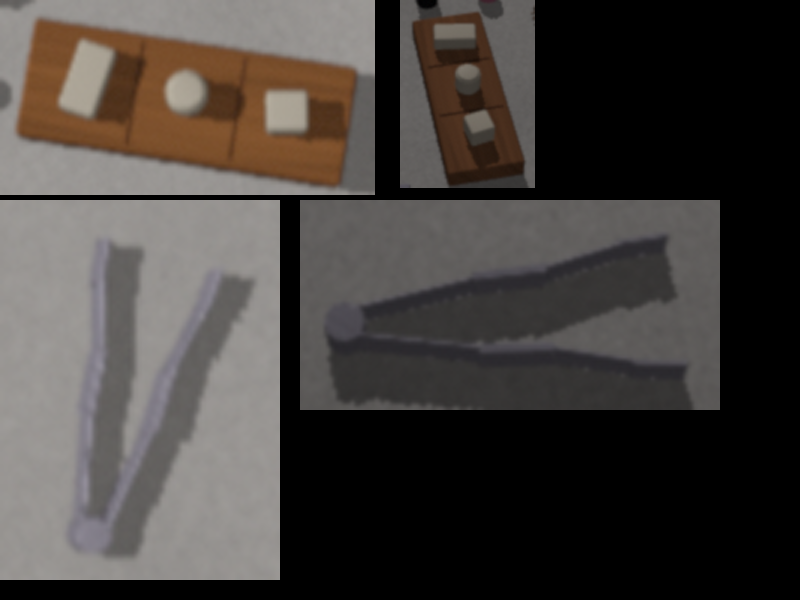

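The crop confirms that the middle soap is the cream drum, with the square and oblong ones beside it. The tongs' post is at crop (91,535), with tips at (102,240) and (216,272). Next I intersect those rays with the known heights.

```bash
cat >> h.py <<'E'
def ray(n,u,v,z):
    K,o,M=cam(n); r=M@np.linalg.solve(K,[u,v,1.]); return o+r*(z-o[2])/r[2]
E
python3 - <<'E'
from h import *
f=lambda U,V,s,u0,v0:((U+.5)/s-.5+u0,(V+.5)/s-.5+v0)
for n,L in(('top',[f(91,335,4,460,230),f(102,40,4,460,230),f(216,72,4,460,230)]),('side',[f(45,120,3,265,405),f(364,38,3,265,405),f(386,167,3,265,405)])):
    P=np.array([ray(n,u,v,.022) for u,v in L]); t=P[1:].mean(0); a=t-P[0]
    print(n,P[:,:2].round(4).tolist(),'len',np.linalg.norm(a[:2]).round(4),'yaw',np.degrees(np.arctan2(a[1],a[0])).round(2),'spread',np.linalg.norm(P[1]-P[2]).round(4))
    u=a/np.linalg.norm(a[:2]); print(' grip',(P[0]+.09*u)[:2].round(4))
print('riser',[ray('top',*f(U,V,3,270,185),.03)[:2].round(4).tolist() for U,V in((37,20),(356,67),(340,186),(18,135))])
for u,v in((254,214),(263,178),(290,275),(411,249)): print(ray('top',u,v,.02)[:2].round(3),end=' ')
for z in (.06,): print('soap', ray('top',*f(186,90,3,270,185),.058))
print('pusher',ray('top',376,268,.005)[:2],ray('top',364,325,.005)[:2],'tumbler',ray('top',287,315,.09),'perf',ray('top',170,191,.1))
E
```

```text
top [[0.3931, -0.3506], [0.5712, -0.3641], [0.5511, -0.432]] len 0.1746 yaw -15.76 spread 0.0708
 grip [ 0.4797 -0.3751]
side [[0.3932, -0.3533], [0.5701, -0.3709], [0.5516, -0.4387]] len 0.1754 yaw -17.08 spread 0.0703
 grip [ 0.4792 -0.3797]
riser [[0.6945, 0.1318], [0.6527, -0.1297], [0.5551, -0.1149], [0.599, 0.1471]]
[0.64  0.202] [0.731 0.181] [0.488 0.113] [ 0.55  -0.184] soap [0.6304089  0.00933087 0.058     ]
pusher [ 0.50463906 -0.09923572] [ 0.36538343 -0.06764641] tumbler [0.39369203 0.11333862 0.09      ] perf [0.68326165 0.38798537 0.1       ]
```

Call:
jog_arm(
  motion=[
    [[0.4,-0.18,0,0,0,0,0],[0.8,-0.35,0,0,0,0,0],[1,-0.44,0,0,0,0,0]],
  ],
  grip_force=20,
)

```text
time_s: 0.4
tool_pos: [0.2637, -0.5534, 0.2361]
tool_rot: [-179.9, -0.1, 15.9]
force: [1.1, -0.3, -0.3]
grip_width: 0.0871
grasp_force: 0.0
```

Call:
jog_arm(
  motion=[
    [[0.4,-0.18,0,0,0,0,0],[0.8,-0.35,0,0,0,0,0],[1,-0.44,0,0,0,0,0]],
  ],
)

```text
time_s: 0.7
tool_pos: [0.348, -0.4836, 0.2363]
tool_rot: [-179.9, -0.1, 15.9]
force: [-0.1, 0.4, -0.1]
grip_width: 0.0868
grasp_force: 0.0
```

Call:
jog_arm(
  motion=[
    [[0.4,-0.18,0,0,0,0.04,0],[0.8,-0.35,0.2,0,0,0.08,0],[1,-0.44,0.4,0,0,0.12,0],[1,-0.44,0.5,0,0,0.16,0],[1,-0.44,0.5,0,0,0.178,0]],
  ],
)

```text
time_s: 1.2
tool_pos: [0.4283, -0.4158, 0.1838]
tool_rot: [-179.9, 0.2, -16.5]
force: [-0.6, -0.6, 0.1]
grip_width: 0.0874
grasp_force: 0.0
```

Call:
jog_arm(
  motion=[
    [[0.2,-0.26,0.3,0,0,0,0],[0.38,-0.5,0.6,0,0,0,0],[0.38,-0.51,0.9,0,0,0,0],[0.38,-0.51,0.9,0,0,0,0],[0.38,-0.51,0.9,0,0,0,0]],
  ],
)

```text
time_s: 1.7
tool_pos: [0.4784, -0.3803, 0.0963]
tool_rot: [180.0, 0.1, -16.5]
force: [0.2, 0.2, 0.5]
grip_width: 0.087
grasp_force: 0.0
```

```bash
python3 - <<'E'
from h import *
p,d=snap('top'); s,e=snap('side')
W=np.zeros((480,800,3),np.uint8)
W[:480,:400]=cv2.resize(p[210:330,440:540],None,fx=4,fy=4,interpolation=2)
W[:360,400:]=cv2.resize(s[340:480,240:400],(400,350),interpolation=2) if 0 else cv2.resize(s[336:480,240:400],(400,360),interpolation=2)
save(W,'crop2.png'); print(env.get_obs()['tool_pos'],env.get_obs()['tool_rot'])
E
```

```text
[ 0.47945689 -0.381614    0.09844019] [ 1.79903807e+02 -1.36802503e-01 -1.65128789e+01]
```

View pics/crop2.png

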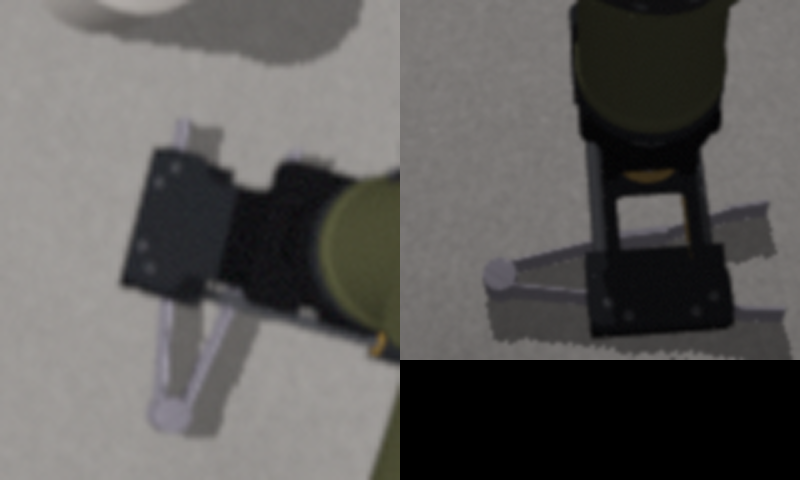

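The gripper sits squarely over the thumb plates: top crop post (170,415), side crop post (500,273). Now I go down and close.

Call:
jog_arm(
  motion=[
    [[0,-0.02,0.3,0,0,0,0],[0,-0.02,0.55,0,0,0,0],[0,-0.02,0.7,0,0,0,0],[0,-0.02,0.79,0,0,0,0],[0,-0.02,0.79,0,0,0,0]],
  ],
)

```text
time_s: 2.3
tool_pos: [0.4795, -0.3783, 0.0173]
tool_rot: [180.0, 0.0, -16.4]
force: [0.3, 0.3, 0.1]
grip_width: 0.0867
grasp_force: 0.0
```

Call:
jog_arm(
  motion=[
    [[0,0,0,0,0,0,0.3],[0,0,0,0,0,0,0.4],[0,0,0,0,0,0,0.45],[0,0,0,0,0,0,0.5],[0,0,0,0,0,0,0.53]],
  ],
)

```text
time_s: 2.8
tool_pos: [0.4801, -0.378, 0.0179]
tool_rot: [180.0, -0.0, -16.4]
force: [-0.3, 0.2, -0.1]
grip_width: 0.0552
grasp_force: 0.0
```

Call:
jog_arm(
  motion=[
    [[0,0,0,0,0,0,0.53],[0,0,0,0,0,0,0.53],[0,0,0,0,0,0,0.53]],
  ],
)

```text
time_s: 3.1
tool_pos: [0.48, -0.3781, 0.0177]
tool_rot: [180.0, -0.0, -16.4]
force: [-0.1, 0.2, -0.2]
grip_width: 0.0421
grasp_force: 5.4
```

Call:
jog_arm(
  motion=[
    [[0,0,0,0,0,0,0.54],[0,0,0,0,0,0,0.54],[0,0,-0.1,0,0,0,0.54],[0,0,-0.25,0,0,0,0.54],[0,0,-0.4,0,0,0,0.54]],
  ],
)

```text
time_s: 3.6
tool_pos: [0.4799, -0.3779, 0.0589]
tool_rot: [180.0, -0.0, -16.4]
force: [0.4, -0.2, -0.7]
grip_width: 0.0405
grasp_force: 5.4
```

Call:
jog_arm(
  motion=[
    [[0,0,-0.2,0,0,0,0.54],[0,0,-0.5,0,0,0,0.54],[0,0,-0.8,0,0,0,0.54],[0,0,-1,0,0,0,0.54],[0,0,-1,0,0,0,0.54]],
  ],
)

```text
time_s: 4.1
tool_pos: [0.4821, -0.3794, 0.1629]
tool_rot: [179.8, -0.5, -16.4]
force: [-0.2, 0.2, -1.0]
grip_width: 0.0401
grasp_force: 5.4
```

```bash
python3 - <<'E'
from h import *
p,d=snap('top'); s,e=snap('side')
W=np.zeros((480,800,3),np.uint8)
W[:480,:400]=cv2.resize(p[210:330,440:540],None,fx=4,fy=4,interpolation=2)
W[:480,400:]=cv2.resize(s[280:472,240:400],(400,480),interpolation=2)
save(W,'crop3.png'); o=env.get_obs(); print(o['tool_pos'],o['tool_rot'],o['force'],o['wrist_torque'],o['grip_width'],o['grasp_force'])
E
```

```text
[ 0.47999503 -0.37799857  0.15842942] [ 1.79957004e+02 -7.29826005e-02 -1.64062502e+01] [ 0.34071696  0.03706179 -0.82284983] [0.02231069 0.03930725 0.03068699] 0.04011889444685339 5.403717085719109
```

View pics/crop3.png

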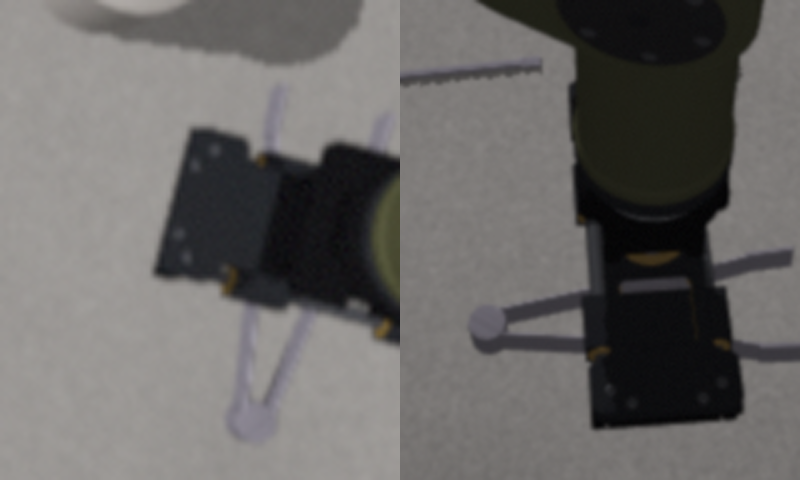

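The tongs are lifted and held: post at top crop (251,418), tips at (279,88) and (382,118). Now I measure them in tool coordinates.

```bash
cat > meas.py <<'E'
from h import *
def meas(fresh=True):
    o=env.get_obs(); t=np.array(o['tool_pos']); M=R.from_euler('xyz',o['tool_rot'],degrees=True).as_matrix()
    for n in('top','side'):
        z=np.load(f'pics/{n}.npz'); c=(cloud(n,z['d'])-t)@M
        m=(abs(c[...,1])<.06)&(abs(c[...,2])<.03)
        for nm,k in(('post',(c[...,0]<-.075)&(c[...,0]>-.115)),('jaw',(c[...,0]>.055)&(c[...,0]<.1))):
            q=c[m&k]
            if len(q)<5: print(n,nm,len(q)); continue
            l,r=q[q[:,1]<0],q[q[:,1]>=0]
            print(n,nm,len(q),'x',q[:,0].min().round(4),q[:,0].max().round(4),'y',q[:,1].min().round(4),q[:,1].max().round(4),'ymean l/r',l[:,1].mean().round(4),r[:,1].mean().round(4),'ztop',np.percentile(q[:,2],10).round(4),'zmed',np.median(q[:,2]).round(4))
if __name__=='__main__': meas()
E
python3 meas.py
```

```text
top post 134 x -0.1004 -0.0753 y -0.0112 0.011 ymean l/r -0.0063 0.0051 ztop -0.0077 zmed -0.0044
top jaw 114 x 0.055 0.0899 y -0.0315 0.0307 ymean l/r -0.0292 0.0273 ztop -0.0112 zmed -0.0032
side post 319 x -0.1011 -0.075 y -0.0091 0.0129 ymean l/r -0.0046 0.0077 ztop -0.0041 zmed -0.0013
side jaw 371 x 0.0551 0.089 y -0.0307 0.0322 ymean l/r -0.0266 0.0294 ztop -0.0078 zmed 0.0006
```

Call:
jog_arm(
  motion=[
    [[-0.01,-0.1,0,0,0,0,0.54],[-0.03,-0.3,0,0,0,0,0.54],[-0.05,-0.55,0,0,0,0,0.54],[-0.08,-0.8,0,0,0,0,0.54],[-0.1,-1,0,0,0,0,0.54]],
  ],
)

```text
time_s: 4.7
tool_pos: [0.4981, -0.276, 0.1559]
tool_rot: [-179.9, 0.2, -16.3]
force: [0.9, 0.4, -1.3]
grip_width: 0.0402
grasp_force: 5.4
```

Call:
jog_arm(
  motion=[
    [[-0.02,-0.22,0,0,0,0,0.54],[-0.04,-0.45,0,0,0,0,0.54],[-0.06,-0.65,0,0,0,0,0.54],[-0.08,-0.85,0,0,0,0,0.54],[-0.1,-1,0,0,0,0,0.54]],
  ],
)

```text
time_s: 5.2
tool_pos: [0.5166, -0.1777, 0.1561]
tool_rot: [-180.0, 0.2, -16.3]
force: [0.2, 0.3, -1.4]
grip_width: 0.0401
grasp_force: 5.4
```

Call:
jog_arm(
  motion=[
    [[-0.02,-0.22,0,0,0,0,0.54],[-0.04,-0.45,0,0,0,0,0.54],[-0.06,-0.65,0,0,0,0,0.54],[-0.08,-0.85,0,0,0,0,0.54],[-0.1,-1,0,0,0,0,0.54]],
  ],
)

```text
time_s: 5.7
tool_pos: [0.5354, -0.0797, 0.1567]
tool_rot: [-180.0, 0.1, -16.3]
force: [-0.1, 0.7, -0.6]
grip_width: 0.0401
grasp_force: 5.4
```

Call:
jog_arm(
  motion=[
    [[-0.03,-0.25,0,0,0,-0.01,0.54],[-0.05,-0.5,0,0,0,-0.02,0.54],[-0.08,-0.75,0,0,0,-0.03,0.54],[-0.1,-0.92,0,0,0,-0.04,0.54],[-0.1,-1,0,0,0,-0.04,0.54]],
  ],
)

```text
time_s: 6.2
tool_pos: [0.5547, 0.0202, 0.1576]
tool_rot: [-180.0, 0.0, -8.9]
force: [0.2, 0.3, -1.3]
grip_width: 0.04
grasp_force: 5.4
```

```bash
python3 - <<'E'
from h import *
import meas
p,d=snap('top'); s,e=snap('side'); meas.meas()
p,d=snap('top'); s,e=snap('side')
o=env.get_obs(); print(o['time_s'],o['tool_pos'],o['tool_rot'],o['grip_width'],o['grasp_force'])
W=np.zeros((480,800,3),np.uint8)
W[:480,:400]=cv2.resize(p[180:300,275:375],None,fx=4,fy=4,interpolation=2)
W[:480,400:]=cv2.resize(s[160:352,240:400],(400,480),interpolation=2)
save(W,'crop4.png')
for n,D in(('top',d),('side',e)):
    c=cloud(n,D); m=(abs(c[...,0]-.629)<.03)&(abs(c[...,1]-.008)<.03)&(c[...,2]>.045)&(c[...,2]<.07); q=c[m]; print(n,m.sum(),q.min(0).round(4),q.max(0).round(4))
E
```

```text
top post 0
top jaw 0
side post 227 x -0.1029 -0.0751 y -0.0114 0.012 ymean l/r -0.0058 0.007 ztop -0.002 zmed 0.0029
side jaw 298 x 0.055 0.0871 y -0.0325 0.0311 ymean l/r -0.0291 0.0271 ztop -0.0051 zmed 0.0037
6.4 [0.55451614 0.01595937 0.15737257] [ 1.79943441e+02  1.28417187e-02 -9.27716080e+00] 0.04030489803339619 5.404457822442055Traceback (most recent call last):
  File "<stdin>", line 11, in <module>
    return umr_minimum(a, axis, None, out, keepdims, initial, where)
ValueError: zero-size array to reduction operation minimum which has no identity
```

View pics/crop4.png

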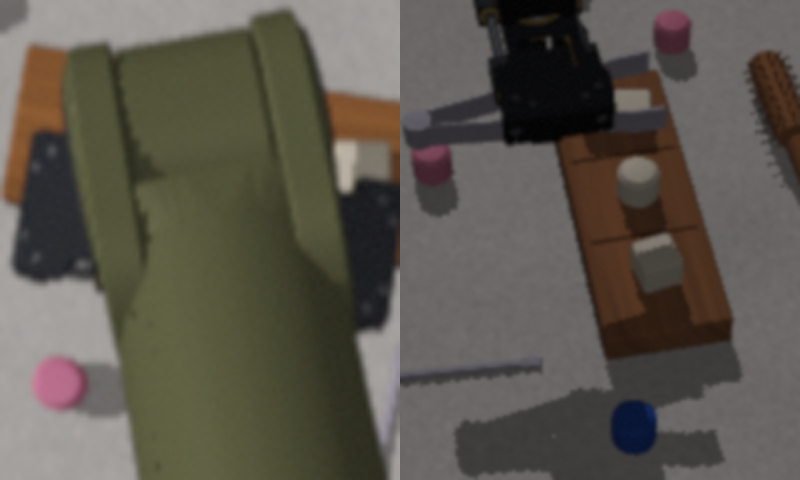

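The side crop shows the jaws level above the riser, with the cream drum at (638,182). It is clear of the bar and the square. The top view is hidden by the arm. Next I go down to just above the soap and check with the side camera.

Call:
jog_arm(
  motion=[
    [[0.01,-0.03,0.2,0,0,0,0.54],[0.01,-0.03,0.4,0,0,0,0.54],[0.01,-0.03,0.6,0,0,0,0.54],[0.01,-0.03,0.68,0,0,0,0.54],[0.01,-0.03,0.68,0,0,0,0.54]],
  ],
)

```text
time_s: 6.9
tool_pos: [0.555, 0.0185, 0.0883]
tool_rot: [179.9, 0.2, -9.3]
force: [-0.0, -0.6, -1.0]
grip_width: 0.04
grasp_force: 5.4
```

```bash
python3 - <<'E'
from h import *
import meas
s,e=snap('side'); snap('top'); meas.meas()
o=env.get_obs(); print(o['time_s'],o['tool_pos'],o['tool_rot'],o['grip_width'],o['grasp_force'])
save(cv2.resize(s[170:290,260:400],(700,600),interpolation=2),'crop5.png')
c=cloud('side',e); m=(abs(c[...,0]-.629)<.022)&(abs(c[...,1]-.008)<.022)&(c[...,2]>.04)&(c[...,2]<.064); q=c[m]
from scipy.optimize import least_squares
print(len(q),q.min(0),q.max(0))
K,oo,M=cam('side')
def px(P): r=M.T@(np.array(P)-oo); return (K@r/r[2])[:2]
t=o['tool_pos']; a=np.radians(o['tool_rot'][2]); ux=np.array([np.cos(a),np.sin(a),0]); uy=np.array([-np.sin(a),np.cos(a),0])
for sgn in(1,-1):
  for x in(.0605,.0885): u=px(t+ux*x+sgn*uy*(.0265+.0035)+[0,0,.0042]); print('jaw outer top px in crop',((u-[260,170])*5).round(0))
u=px([.629,.008,.06]);print('soap top crop',((u-[260,170])*5).round(0))
E
```

```text
top post 0
top jaw 0
side post 213 x -0.1042 -0.0751 y -0.0093 0.0159 ymean l/r -0.0048 0.0091 ztop 0.0002 zmed 0.0061
side jaw 266 x 0.055 0.0859 y -0.0308 0.0345 ymean l/r -0.0251 0.0303 ztop -0.0037 zmed 0.0055
7.0 [0.55647903 0.01925181 0.09022011] [ 1.79995085e+02 -5.04253046e-02 -9.27345358e+00] 0.04029727797908424 5.403673499822617
113 [ 0.61261297 -0.01197079  0.0400003 ] [0.64567403 0.02279331 0.0618978 ]
jaw outer top px in crop [326. 177.]
jaw outer top px in crop [396. 167.]
jaw outer top px in crop [359. 292.]
jaw outer top px in crop [431. 281.]
soap top crop [373. 285.]
```

View pics/crop5.png

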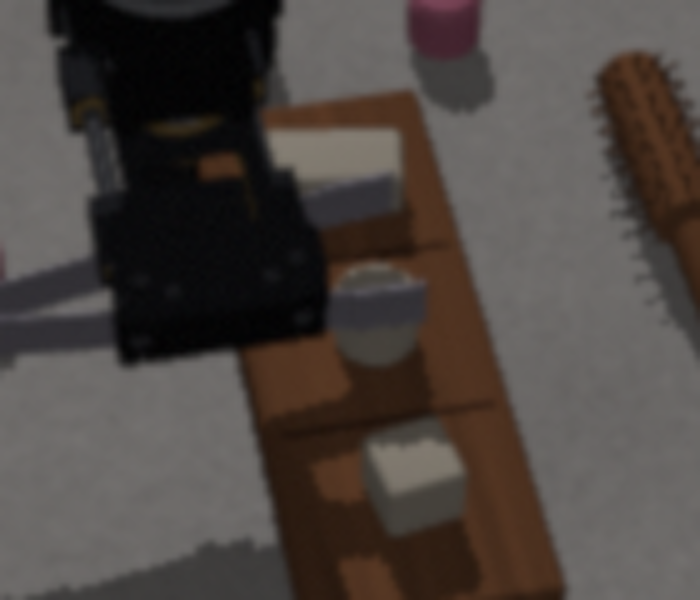

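The near jaw's top ends at crop (426,280) and the far one's at (392,176). The drum is centred near (378,315) between them, about 2–4 mm further ahead. So I go down with a small forward shift.

Call:
jog_arm(
  motion=[
    [[0.02,0,0.08,0,0,0,0.54],[0.02,0,0.16,0,0,0,0.54],[0.02,0,0.24,0,0,0,0.54],[0.02,0,0.31,0,0,0,0.54],[0.02,0,0.34,0,0,0,0.54]],
  ],
)

```text
time_s: 7.5
tool_pos: [0.5572, 0.0196, 0.0543]
tool_rot: [180.0, 0.1, -9.2]
force: [-0.3, -0.4, -0.7]
grip_width: 0.0407
grasp_force: 5.4
```

```bash
python3 - <<'E'
from h import *
import meas
s,e=snap('side'); snap('top'); meas.meas()
o=env.get_obs(); print(o['time_s'],o['tool_pos'],o['tool_rot'],o['force'],o['wrist_torque'],o['grip_width'],o['grasp_force'])
save(cv2.resize(s[170:290,260:400],(700,600),interpolation=2),'crop6.png')
E
```

```text
top post 0
top jaw 63 x 0.0597 0.0995 y -0.0595 0.0599 ymean l/r -0.0595 0.0543 ztop 0.0229 zmed 0.0249
side post 196 x -0.1028 -0.0751 y -0.0107 0.0137 ymean l/r -0.0049 0.0084 ztop -0.0008 zmed 0.0041
side jaw 900 x 0.055 0.1 y -0.06 0.0599 ymean l/r -0.0269 0.0256 ztop -0.0044 zmed 0.0128
7.6 [0.55739895 0.01960101 0.05476697] [ 1.79990926e+02  7.90247829e-02 -9.20067314e+00] [ 0.28685181  0.68595039 -1.20838815] [ 0.01140212 -0.02319137  0.01673353] 0.04021300298668685 5.40332593023777
```

View pics/crop6.png

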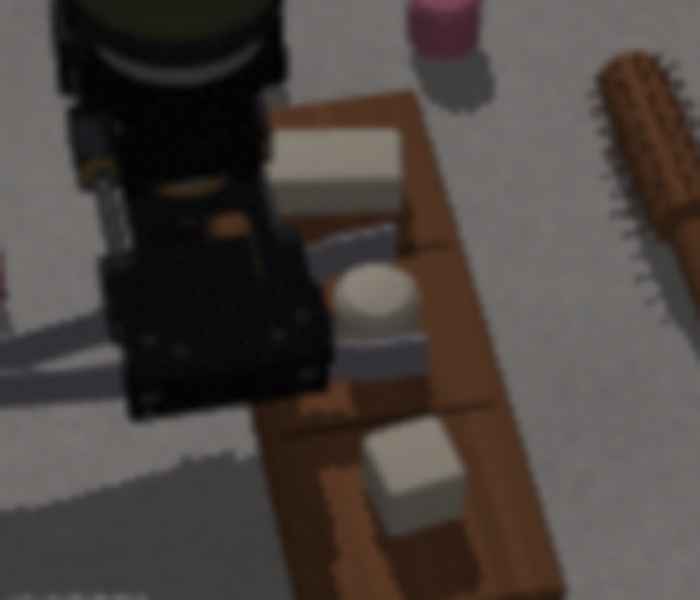

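The soap sits between the jaws: near jaw from (330,355) to (427,350), far jaw to (395,230), drum top at (376,290). Now I close.

Call:
jog_arm(
  motion=[
    [[0,0,0,0,0,0,0.57],[0,0,0,0,0,0,0.6],[0,0,0,0,0,0,0.63],[0,0,0,0,0,0,0.66],[0,0,0,0,0,0,0.69]],
  ],
  grip_force=20,
)

```text
time_s: 8.1
tool_pos: [0.558, 0.0195, 0.0557]
tool_rot: [180.0, -0.0, -9.2]
force: [-0.3, 1.1, -0.5]
grip_width: 0.029
grasp_force: 20.0
```

Call:
jog_arm(
  motion=[
    [[0,0,0,0,0,0,0.72],[0,0,0,0,0,0,0.75],[0,0,0,0,0,0,0.8],[0,0,0,0,0,0,0.8],[0,0,0,0,0,0,0.8]],
  ],
)

```text
time_s: 8.6
tool_pos: [0.558, 0.0195, 0.0556]
tool_rot: [180.0, -0.0, -9.2]
force: [-0.0, 0.2, -1.2]
grip_width: 0.0295
grasp_force: 20.0
```

Call:
jog_arm(
  motion=[
    [[0,0,0,0,0,0,0.8],[0,0,-0.05,0,0,0,0.8],[0,0,-0.12,0,0,0,0.8],[0,0,-0.22,0,0,0,0.8],[0,0,-0.32,0,0,0,0.8]],
  ],
  grip_force=24,
)

```text
time_s: 9.1
tool_pos: [0.5581, 0.0196, 0.0886]
tool_rot: [180.0, -0.0, -9.2]
force: [0.7, 0.4, -0.8]
grip_width: 0.0287
grasp_force: 24.0
```

Call:
jog_arm(
  motion=[
    [[0,0,-0.15,0,0,0,0.8],[0,0,-0.35,0,0,0,0.8],[0,0,-0.55,0,0,0,0.8],[0,0,-0.75,0,0,0,0.8],[0,0,-0.8,0,0,0,0.8]],
  ],
)

```text
time_s: 9.6
tool_pos: [0.5597, 0.0198, 0.1711]
tool_rot: [-180.0, -0.3, -9.2]
force: [1.4, -0.0, -1.9]
grip_width: 0.0288
grasp_force: 24.0
```

```bash
python3 - <<'E'
from h import *
s,e=snap('side')
o=env.get_obs(); print(o['time_s'],o['tool_pos'],o['tool_rot'],o['qpos'],o['force'],o['grip_width'],o['grasp_force'])
save(cv2.resize(s[130:290,240:400],(600,600),interpolation=2),'crop7.png')
E
```

```text
9.65 [0.55940064 0.01970425 0.17049934] [-179.98431231   -0.26808314   -9.21254468] [  21.86255708   11.81820871  -29.8658767   100.49901884    6.33507044
   69.07100735 -108.93268761] [ 0.48482456 -0.77744359 -0.57864797] 0.028837265010354222 23.974249362945557
```

View pics/crop7.png

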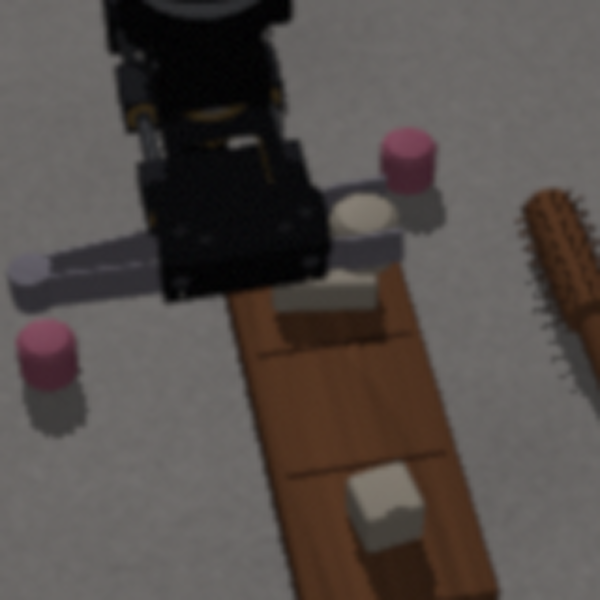

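The soap is pinched and lifted, at crop (365,215) with an empty slot below it. Now I carry it to the dish.

Call:
jog_arm(
  motion=[
    [[-0.08,-0.08,0,0,0,0,0.8],[-0.25,-0.24,0,0,0,0,0.8],[-0.43,-0.42,0,0,0,0,0.8],[-0.62,-0.6,0,0,0,0,0.8],[-0.8,-0.78,0,0,0,0,0.8]],
  ],
)

```text
time_s: 10.15
tool_pos: [0.4883, 0.1118, 0.1662]
tool_rot: [180.0, 0.2, -9.1]
force: [0.5, 0.0, -1.1]
grip_width: 0.0291
grasp_force: 24.0
```

Call:
jog_arm(
  motion=[
    [[-0.16,-0.16,0,0,0,0,0.8],[-0.32,-0.31,0,0,0,0,0.8],[-0.48,-0.47,0,0,0,0,0.8],[-0.64,-0.62,0,0,0,0,0.8],[-0.8,-0.78,0,0,0,0,0.8]],
  ],
)

```text
time_s: 10.65
tool_pos: [0.4217, 0.2007, 0.1662]
tool_rot: [179.9, 0.1, -9.1]
force: [0.6, 0.5, -2.3]
grip_width: 0.0291
grasp_force: 24.0
```

Call:
jog_arm(
  motion=[
    [[-0.17,-0.17,0,0,0,-0.016,0.8],[-0.34,-0.33,0,0,0,-0.032,0.8],[-0.5,-0.49,0,0,0,-0.048,0.8],[-0.66,-0.65,0,0,0,-0.064,0.8],[-0.8,-0.77,0,0,0,-0.079,0.8]],
  ],
)

```text
time_s: 11.15
tool_pos: [0.3569, 0.2898, 0.1675]
tool_rot: [-180.0, 0.0, 5.3]
force: [-0.0, 1.2, -0.8]
grip_width: 0.0292
grasp_force: 24.0
```

```bash
python3 - <<'E'
from h import *
s,e=snap('side'); p,d=snap('top')
o=env.get_obs(); print(o['time_s'],o['tool_pos'],o['tool_rot'],o['qpos'],o['grip_width'],o['grasp_force'])
W=np.zeros((480,800,3),np.uint8)
W[:,:400]=cv2.resize(p[220:364,160:280],(400,480),interpolation=2)
W[:,400:]=cv2.resize(s[60:228,110:250],(400,480),interpolation=2); save(W,'crop8.png')
t=np.array(o['tool_pos']); M=R.from_euler('xyz',o['tool_rot'],degrees=True).as_matrix()
for n,D in(('top',d),('side',e)):
    c=cloud(n,D); q=(c-t)@M; m=(q[...,0]>.05)&(q[...,0]<.1)&(abs(q[...,1])<.03)&(abs(q[...,2])<.03)
    print(n,m.sum(),q[m].min(0).round(4),q[m].max(0).round(4),((c[m].min(0)+c[m].max(0))/2).round(4),c[m].max(0).round(4))
E
```

```text
11.25 [0.35610162 0.29070411 0.16763585] [-1.79960525e+02  1.68595760e-02  5.40820771e+00] [   5.06385947   -0.71256919  -46.65307467  112.83059277   -0.60548419
   67.64996919 -125.94864152] 0.029069944362972264 23.973497450351715
top 313 [ 0.0502 -0.0231 -0.0099] [0.0873 0.0178 0.0189] [0.4233 0.2998 0.1631] [0.4424 0.3209 0.1775]
side 381 [ 0.0503 -0.0212 -0.009 ] [0.0889 0.0271 0.0269] [0.4269 0.2948 0.1586] [0.446  0.3196 0.1766]
```

View pics/crop8.png

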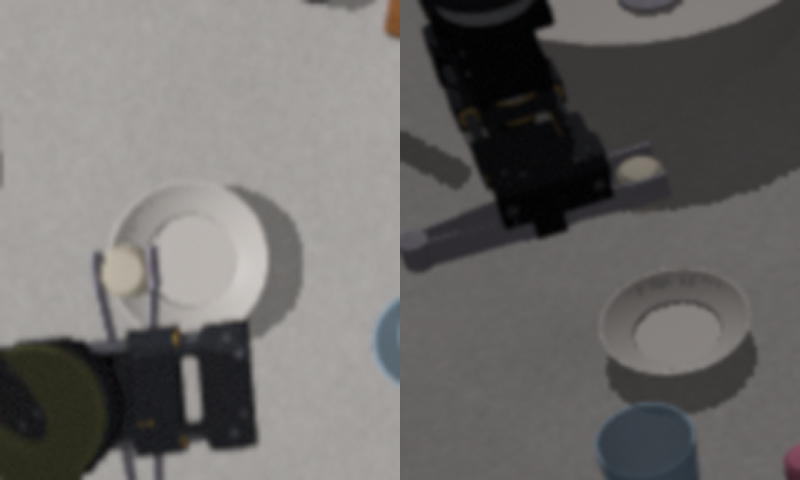

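Top crop: the soap, held between the jaws at (123,271), appears left of the dish at (190,260) because of parallax from its height. I apply a small correction and go down.

Call:
jog_arm(
  motion=[
    [[0.02,0.03,0.08,0,0,0,0.8],[0.02,0.03,0.2,0,0,0,0.8],[0.02,0.03,0.32,0,0,0,0.8],[0.02,0.03,0.4,0,0,0,0.8],[0.02,0.03,0.43,0,0,0,0.8]],
  ],
)

```text
time_s: 11.75
tool_pos: [0.36, 0.2843, 0.1229]
tool_rot: [180.0, 0.2, 5.0]
force: [0.7, 0.1, -2.2]
grip_width: 0.0289
grasp_force: 24.0
```

Call:
jog_arm(
  motion=[
    [[0,0,0,0,0,0,0.8],[0,0,0,0,0,0,0.8],[0,0,0,0,0,0,0.8],[0,0,0,0,0,0,0.8],[0,0,0,0,0,0,0.8]],
  ],
)

```text
time_s: 12.25
tool_pos: [0.3607, 0.2853, 0.1248]
tool_rot: [-180.0, -0.0, 5.0]
force: [-0.1, 0.6, -1.1]
grip_width: 0.0292
grasp_force: 24.0
```

```bash
python3 - <<'E'
from h import *
s,e=snap('side'); p,d=snap('top')
o=env.get_obs(); print(o['time_s'],o['tool_pos'],o['tool_rot'],o['joint_velocities'].round(1),o['grip_width'],o['grasp_force'])
W=np.zeros((480,800,3),np.uint8)
W[:,:400]=cv2.resize(p[220:364,160:280],(400,480),interpolation=2)
W[:,400:]=cv2.resize(s[60:228,110:250],(400,480),interpolation=2); save(W,'crop9.png')
for n,P,D in(('top',p,d),('side',s,e)):
    c=cloud(n,D); P=P.astype(int); m=(abs(c[...,0]-.4327)<.03)&(abs(c[...,1]-.2942)<.03)&(c[...,2]>.08)&(P[...,0]-P[...,2]>15)
    v,u=np.nonzero(m); print(n,m.sum(),c[m].mean(0).round(4),c[m].max(0).round(4),'ray',ray(n,u.mean(),v.mean(),.13).round(4))
E
```

```text
12.35 [0.36069982 0.28519405 0.1246966 ] [ 1.79997270e+02 -2.49178948e-02  5.01155409e+00] [ 0.   0.   0.   0.2  0.  -0.  -0.1] 0.02883509774441305 23.973509967327118
top 229 [0.4246 0.2889 0.2553] [0.4491 0.3085 0.5187] ray [0.419  0.3364 0.13  ]
side 44 [0.4319 0.2922 0.1278] [0.4427 0.301  0.1308] ray [0.4316 0.2896 0.13  ]
```

View pics/crop9.png

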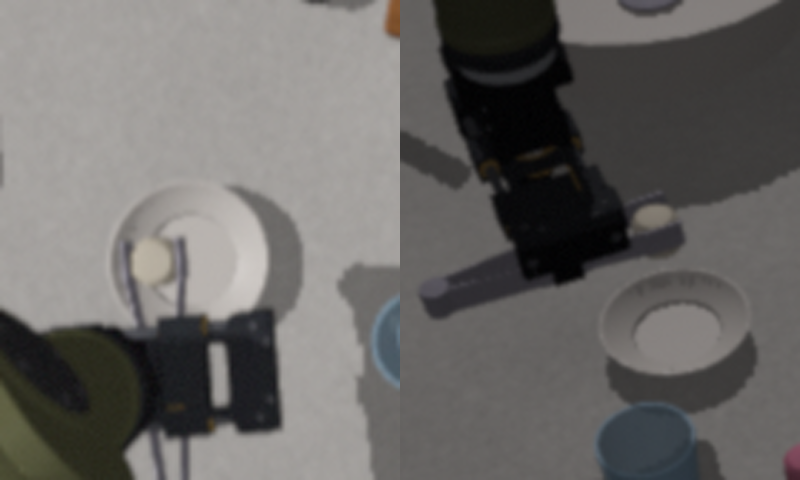

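The soap sits in the jaws, top crop (152,261), still and within about 3 mm of the dish centre. Its underside is at about z = 0.10. I hand in.

```bash
python3 -c "
from cell import env
print(env.sign_off())"
```

```text
the job is handed in; nothing more can be done
None
```

The job is handed in after about 12.4 s of robot time: the arm is still, holding the tongs with the round soap pinched in their jaws about 10 cm above the dish (3 mm off its middle by my measurement), and I saw nothing else disturbed in the pictures.

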